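Tare a weighing pan and weigh a metal sample

TASK

Weigh the metal sample that stands on its own: set the empty weighing pan on the balance's carrier and, pressing lightly, turn it until its foot drops fully home over the tongue, then let go of it. Press the tare key fully down, hold it for a good second and release it; then gently stand the sample upright on the floor of the pan, and do not press the tare key while it is in there. The sprung carrier and the key must never take more than 20 N each, and the marker, the flat key and the stick must be left where they lie.

Things in the scene. Friction and masses are not known exactly. Their poses are not given: they have to be found in the camera images.
- balance: Bench balance, a low fixed grey box 210 x 190 mm, top 42 mm above the bench; origin under its centre, x points away from its control strip (black display, white round tare key), y along its width.
- seat (a point): Centre of the balance's carrier, at the height of the unloaded carrier plate (55 mm above the bench), with the balance's axes. The carrier is a steel disc of 60 mm with a pointed pilot pin in the centre (10 mm thick, 15 mm high) and a flat tongue across the centre (30 mm long, 6 mm wide, 7 mm high). It cannot turn; it sinks on a spring.
- pin (a point): Tip of the pilot pin, 15 mm above the point seat, with the balance's axes. The direction of the tongue that crosses the pin is not reported: it lies anywhere within 0.6 rad either side of the balance's y axis and has to be found by feel.
- carrier (a joint): How far the carrier is pressed down (m), 4 N per mm; 0.0002 when empty, about 0.0013 with pan and sample. Over 0.005 (20 N) the balance is overloaded.
- pan_mid (a point): Middle of the weighing pan's rim band, where to grip it across its width: 28 mm above its underside. The pan is an oblong bare-metal dish 58 mm wide (x) and 90 mm long (y), z up; outer walls from 22 to 34 mm above the underside, 3 mm thick; inside 52 x 84 mm, inner floor 25 mm above the underside. 150 g.
- pan_foot (a point): Centre of the underside of the pan's foot, with the pan's axes; it comes to the point seat when the pan is home. The foot is 36 x 44 mm and 22 mm high, with a 13 mm square bore for the pin and a slot of 8.5 x 34 mm along y for the tongue, both 22 mm deep, open below.
- pan: The weighing pan; origin and axes as pan_foot. While slot and tongue are not lined up (to about 0.08 rad) the foot stands 7 mm too high, on top of the tongue; lined up, it drops onto the carrier plate. Either way round fits.
- sample_mid (a point): Centre of the sample to be weighed: a plain grey metal disc 36 mm across and 32 mm tall, upright, standing on its own on the bench (not in the black tray); about 0.2 to 0.35 kg.
- tare_top (a point): Top centre of the tare key, a white round key of 26 mm on the balance's control strip, pressed straight down.
- tare (a joint): Travel of the tare key (m): 0 up, 0.008 fully down; springs back, 6 N when fully down.
- marker: White marker with black cap, 130 x 16 mm, lying on the bench near the robot; leave alone.
- stand_key: Dark flat key with a pale stud, 78 x 34 x 18 mm, on the bench; leave alone.
- stick: Yellow bamboo stick, 84 x 10 x 8 mm, on the bench; leave alone.

How it is judged:
By the outcome, as a careful person would: the job done as asked, in the order asked, and still so for the second after the job is handed in, with the robot touching nothing.
It also fails if it takes over 72 s, if anything falls off the work surface, if the arm or the gripper's body presses on something with over 40 N, if the wrist force passes 120 N, or if a joint passes its speed limit or range.

ROBOT

A 6-joint arm with a two-finger parallel gripper is mounted at the origin on a cart in front of the work surface, level with it; the furniture and walls round the work are solid. World frame = base frame: x ahead of the robot, y to its left, z up, the work surface at z = 0. Lengths are in mm, angles in rad, forces in N, time in s.
With the tool pointing down it reaches from about 350 to 975 mm from the base axis. Payload 7.1 kg.
Tool frame: the origin (TCP) lies at the very end of the fingers, on their centre line; the grasp point (between the pads) lies tcp_to_grasp behind it (tcp_to_grasp is the distance from the TCP to the grasp point, in mm); z points along the fingers, x is the direction in which the jaws open and shut, and the axes are right-handed (so a half turn about z gives the same grasp; the last joint's range is limited). The gripper opens to 88 mm and grips with 3 to 60 N. Pads are 20 mm wide; open, the fingers measure 115 mm over their backs; the gripper's body (75 mm by 178 mm) begins 61 mm behind the grasp point.
Start: joints at [-1.315, 0.423, 1.63, -0, 1.089, -0.019], TCP at [169.615, -601.528, 222.675] pointing down, gripper open.
Joint ranges: [-3, 3], [-0.9, 2.11], [0.09, 2.58], [-1.31, 4.45], [0.11, 2.69], [-2.54, 2.54]. Speed limits (rad/s): [2.39, 2.39, 3.01, 3.14, 3.14, 3.14].

INTERFACE

Orientations are given as a rotation vector (axis times angle).
In Python, from workcell import get_obs, get_image, close_job, recognise, mark_of, tcp_to_grasp gives the robot as it stands. The module is installed in compiled form; this text tells all that it offers.
- The arm moves only by the tool move_arm, never from a script. Its argument "motion" is a list of rows, each a list of 7 numbers: the shift along the world's x, y, z in mm, then the turn, a rotation vector about the world's x, y, z in rad, then the finger opening in mm, from 0 to 87.8. A call has 1 to 5 rows; each row is the pose to reach, as a shift and turn from the pose commanded when the call began; what a row does not reach only later rows make up. A row lasts 1/12 s, in which the tool goes at most 41.7 mm and 7.16 degrees, less where a joint would pass 70% of its speed; a pose out of reach is approached as far as the arm can. A call with a gripper value outside its range is refused whole. The fingers move at their own pace and stop on an object; the grip force is fixed at half the most. Time passes only in rows, so rows that repeat a pose let the fingers close. It gives the time, the measured TCP pose, the force and the opening at its end, in the units of the state.
- get_obs(): the state, without advancing time (a new reading comes with each control period).
- get_image(name): name is "side" or "top" or "wrist"; returns a dict with "color" (480x640x3 uint8, red, green, blue), "mtx" (3x3 intrinsics, pixels), "camera_from_world" (4x4, takes a point from world to camera coordinates). Camera axes: x right, y up, looking along -z (the intrinsics and any distortion apply to the point x, -y, -z); pixel columns grow to the right and rows downward; lengths in mm; the calibration is good to about 2 mm. The wrist camera is an equidistant fisheye: a pixel r from the principal point sees the ray r / f radians off the axis. A picture is of the moment at which its call begins. There is no depth.
- close_job(): hands the job in, once; it reports no verdict.
Trained networks look in a picture, given as the dict that the camera call returned (one of the last four; its "shot" number tells which), for a name from the list of things; names that differ only in an ending like _2 or _b are one class to them, and where a whole thing is asked for, a point or a joint stands for the part that bears it (a point fixed in the world has none). Each returns a list of dicts, best first, with "p" (0 to 1); they miss things now and then, are a little off and sometimes report something else, mostly with a low value. They report only what shows in the picture. A call takes as long as a camera call.
- recognise(picture, label): "bbox" ([centre column, centre row, width, height] in pixels, round what is visible of it).
- mark_of(picture, label): "location" ([row, column] in pixels: a listed point, or the origin of a listed thing).
The state is a dict: "t": time; "qpos": joint angles; "qvel": joint speeds; "joint_torque": joint torques, N m; "ee_pos": TCP position; "orientation": TCP orientation; "ft_force": force on the tool from outside, world axes, zero at the start; "moment": the same for the moment, N m; "width": finger opening in mm.
Only numpy, scipy, OpenCV 4.12 (cv2) and the standard library are available. Lean on these libraries where they do the work, as an engineer would, in place of code of your own. Each camera call takes 0.05 s, during which the arm holds its last target. There are 200 camera calls.

## Working session

There is one attempt and no reset: what is moved stays moved. The work goes in short steps, Python scripts to look and compute and a tool call to move; the robot and the scene stay as the last step left them, time stands still between calls to the robot, and variables do not carry over. Pictures are saved under pics/ and viewed, about 8 in all and at most 12, crops included, and the job is handed in when it is done.

Besides the shell and the picture viewer there is one more tool, called after ">>>" by a JSON object that holds its "fn" and its "kwargs". move_arm: Moves the arm, as the interface text tells. Its arguments: {"type":"object","properties":{"motion":{"type":"array"}},"required":["motion"]}

```bash
mkdir -p pics
cat > h.py <<'E'
import numpy as np, cv2
from workcell import *
def ray(im,row,col):
    K=im["mtx"];T=np.array(im["camera_from_world"]);fish=im.get("fish",False)
    x=(col-K[0][2])/K[0][0];y=(row-K[1][2])/K[1][1]
    if fish:
        r=np.hypot(x,y);s=np.sin(r)/max(r,1e-9);d=np.array([x*s,-y*s,-np.cos(r)])
    else: d=np.array([x,-y,-1.])
    R=T[:3,:3];o=-R.T@T[:3,3];return o,R.T@d
def at_z(im,row,col,z):
    o,d=ray(im,row,col);return o+d*(z-o[2])/d[2]
def proj(im,P):
    T=np.array(im["camera_from_world"]);K=im["mtx"];p=T[:3,:3]@np.array(P,float)+T[:3,3];v=np.array([p[0],-p[1],-p[2]])
    if im.get("fish"):
        r=np.hypot(v[0],v[1]);a=np.arctan2(r,v[2]);u=v[:2]/max(r,1e-9)*a
    else: u=v[:2]/v[2]
    return [K[1][1]*u[1]+K[1][2],K[0][0]*u[0]+K[0][2]]
def shot(n,f=None):
    im=dict(get_image(n))
    if n=="wrist": im["fish"]=True
    if f: cv2.imwrite("pics/"+f,cv2.cvtColor(im["color"],cv2.COLOR_RGB2BGR))
    return im
def tri(im1,m1,im2,m2):
    o1,d1=ray(im1,*m1);o2,d2=ray(im2,*m2)
    A=np.c_[d1,-d2];s=np.linalg.lstsq(A,o2-o1,rcond=None)[0]
    a=o1+s[0]*d1;b=o2+s[1]*d2;return (a+b)/2,np.linalg.norm(a-b)
E
cat > a.py <<'E'
from h import *
np.set_printoptions(precision=1,suppress=True)
print(get_obs(),tcp_to_grasp)
H=dict(seat=55,pin=70,pan_mid=28,pan_foot=0,sample_mid=16,tare_top=50,balance=0,marker=8,stand_key=0,stick=4)
S=shot("side","s0.png");T=shot("top","t0.png")
cv2.imwrite("pics/st0.png",cv2.resize(cv2.vconcat([cv2.imread("pics/s0.png"),cv2.imread("pics/t0.png")]),(400*1,600)))
for im,n in((S,"S"),(T,"T")):
    print(n,-np.array(im["camera_from_world"])[:3,:3].T@np.array(im["camera_from_world"])[:3,3])
for k,z in H.items():
    m=[]
    for im,n in((S,"S"),(T,"T")):
        try: r=mark_of(im,k)
        except Exception as e: print(k,e);r=[]
        for q in r[:3]: print(k,n,round(q["p"],2),np.round(q["location"]),at_z(im,*q["location"],z))
        m.append(r[0]["location"] if r else None)
    if all(x is not None for x in m): print("   tri",*tri(S,m[0],T,m[1]))
E
python3 a.py
```

```text
{'t': 0.0, 'qpos': array([-1.3,  0.4,  1.6,  0. ,  1.1, -0. ]), 'qvel': array([-0., -0., -0.,  0.,  0., -0.]), 'joint_torque': array([ -0. , -54.5, -27.4,   0.1,   0. ,  -0. ]), 'ee_pos': array([ 169.5, -601. ,  221.9]), 'orientation': array([-2.5,  1.9,  0. ]), 'ft_force': array([-0.2,  0.3, -0.7]), 'moment': array([-0., -0., -0.]), 'width': 87.8458680605924} 18.700000000000003
S [ 435.1 -942.2  652.5]
T [ 368.9   15.3 1263.9]
seat S 0.57 [250. 375.] [614.1  -4.7  55. ]
seat T 0.84 [180. 316.] [613.2  -4.1  55. ]
   tri [613.7  -4.1  54.6] 0.9178126037475789
pin S 0.64 [246. 379.] [621.1  -7.8  70. ]
pin T 0.89 [177. 318.] [617.5  -8.7  70. ]
pin T 0.2 [240. 456.] [ 491.3 -289.5   70. ]
   tri [619.2  -8.8  70.3] 3.44767336472811
pan_mid S 0.63 [212. 329.] [523.2 231.8  28. ]
pan_mid T 0.56 [232. 195.] [506.4 246.5  28. ]
   tri [516.  248.3  18.4] 16.910993509409913
pan_foot S 0.77 [220. 327.] [519.  237.9   0. ]
pan_foot S 0.16 [212. 327.] [521.4 283.8   0. ]
pan_foot T 0.62 [230. 197.] [512.6 247.8   0. ]
pan_foot T 0.55 [178. 315.] [629.7  -1.7   0. ]
   tri [516.6 249.   -6.5] 
[... 267 characters left out ...]
]
tare_top T 0.53 [234. 333.] [502.8 -40.8  50. ]
   tri [508.2 -40.1  67.2] 14.384963380261876
balance S 0.65 [268. 361.] [585.7   4.3   0. ]
balance T 0.6 [199. 313.] [583.8   0.4   0. ]
   tri [584.3   0.4   2.6] 1.7485620323946378
marker S 0.73 [272. 268.] [368.6 -24.9   8. ]
marker T 0.61 [298. 325.] [372.7 -26.7   8. ]
   tri [370.7 -26.8   9.4] 3.883251385060033
stand_key S 0.49 [207. 270.] [357.8 313.1   0. ]
stand_key T 0.81 [308. 167.] [347.2 306.9   0. ]
stand_key T 0.67 [308. 231.] [349.8 171.3   0. ]
   tri [352.7 306.4   3.3] 11.023261767237267
stick S 0.53 [231. 269.] [362.3 167.6   4. ]
stick T 0.76 [307. 232.] [350.1 168.7   4. ]
   tri [356.1 169.2   2.9] 12.154663950116785
```

View pics/t0.png

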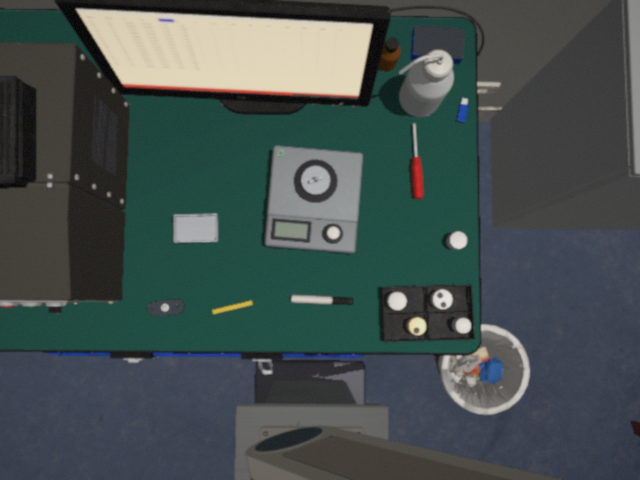

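View pics/s0.png

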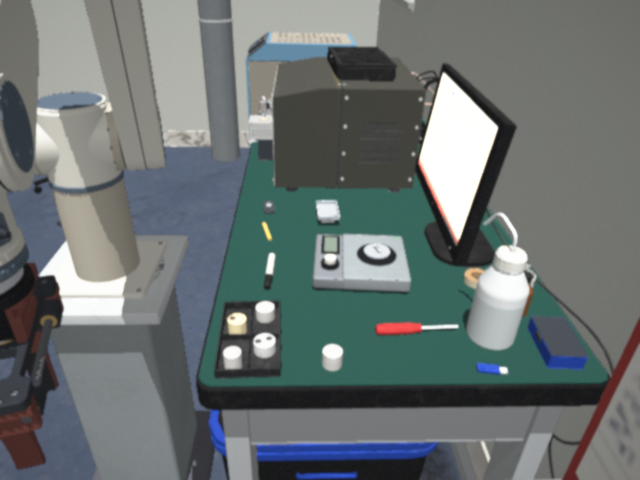

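>>> {"fn": "move_arm", "kwargs": {"motion": [[22,27,0,0,0,0.0865,87.8],[44,54,0,0,0,0.173,87.8],[66,81,0,0,0,0.2595,87.8],[88,108,0,0,0,0.346,87.8],[110,135,0,0,0,0.4325,87.8]]}}

```text
t: 1.52
ee_pos: [280.3, -465.3, 222.7]
orientation: [2.856, -1.309, 0.0]
ft_force: [0.0, 0.0, -0.1]
width: 87.6
```

>>> {"fn": "move_arm", "kwargs": {"motion": [[22,27,0,0,0,0.0865,87.8],[44,54,0,0,0,0.173,87.8],[66,81,0,0,0,0.2595,87.8],[88,108,0,0,0,0.346,87.8],[110,135,0,0,0,0.4325,87.8]]}}

```text
t: 1.93
ee_pos: [390.5, -330.1, 222.9]
orientation: [3.07, -0.665, 0.001]
ft_force: [0.4, -1.2, -0.5]
width: 88.3
```

```bash
cat > b.py <<'E'
from h import *
import sys
np.set_printoptions(precision=1,suppress=True)
H=dict(seat=55,pin=70,pan_mid=28,pan_foot=0,sample_mid=16,tare_top=50,balance=0)
W=shot("wrist",sys.argv[1]);o=get_obs();print(o["ee_pos"],o["orientation"],-np.array(W["camera_from_world"])[:3,:3].T@np.array(W["camera_from_world"])[:3,3],W["mtx"])
for k in sys.argv[2:]:
    for q in mark_of(W,k)[:3]: print(k,round(q["p"],2),np.round(q["location"]),at_z(W,*q["location"],H[k]))
E
python3 b.py w1.png sample_mid tare_top seat pin
```

```text
[ 393.3 -326.4  222.9] [-3.1  0.7 -0. ] [ 423.5 -256.5  385.9] [[371.6   0.  324.7]
 [  0.  371.6 238.3]
 [  0.    0.    1. ]]
sample_mid 0.68 [140. 408.] [ 495.4 -300.    16. ]
```

>>> {"fn": "move_arm", "kwargs": {"motion": [[22,27,0,0,0,0.0865,87.8],[44,54,0,0,0,0.173,87.8],[66,81,0,0,0,0.2595,87.8],[88,108,0,0,0,0.346,87.8],[110,135,0,0,0,0.4325,87.8]]}}

```text
t: 2.6
ee_pos: [499.9, -196.9, 222.8]
orientation: [3.141, 0.004, 0.0]
ft_force: [0.7, -0.2, -0.2]
width: 88.0
```

>>> {"fn": "move_arm", "kwargs": {"motion": [[1,37,0,0,0,0,87.8],[2,74,0,0,0,0,87.8],[3,111,0,0,0,0,87.8],[4,148,0,0,0,0,87.8],[5,185,0,0,0,0,87.8]]}}

```text
t: 3.02
ee_pos: [504.5, -11.5, 222.7]
orientation: [3.141, -0.003, 0.0]
ft_force: [0.9, -0.0, 0.1]
width: 88.0
```

```bash
python3 b.py w2.png tare_top seat pin balance pan_mid pan_foot
```

```text
[504.5  -6.4 222.7] [-3.1 -0.  -0. ] [504.4  69.4 385.7] [[371.6   0.  324.7]
 [  0.  371.6 238.3]
 [  0.    0.    1. ]]
tare_top 0.78 [246. 328.] [508.  -40.9  50. ]
pin 0.7 [214. 204.] [396.2  -3.7  70. ]
balance 0.6 [ 44. 181.] [351.1 169.4   0. ]
balance 0.56 [195. 396.] [580.6  -0.5   0. ]
balance 0.39 [212. 205.] [373.1 -17.4   0. ]
```

>>> {"fn": "move_arm", "kwargs": {"motion": [[1,37,0,0,0,0,87.8],[2,74,0,0,0,0,87.8],[3,111,0,0,0,0,87.8],[4,148,0,0,0,0,87.8],[5,185,0,0,0,0,87.8]]}}

```text
t: 3.78
ee_pos: [510.1, 173.4, 222.7]
orientation: [3.141, -0.003, 0.0]
ft_force: [0.3, -0.2, 0.2]
width: 87.9
```

```bash
python3 b.py w3.png pan_mid pan_foot seat pin
```

```text
[510.7 178.8 223. ] [-3.1 -0.  -0. ] [510.1 254.2 385.7] [[371.6   0.  324.7]
 [  0.  371.6 238.3]
 [  0.    0.    1. ]]
pan_mid 0.77 [137. 332.] [517.6 245.7  28. ]
pan_foot 0.62 [134. 332.] [517.5 247.9   0. ]
```

View pics/w3.png

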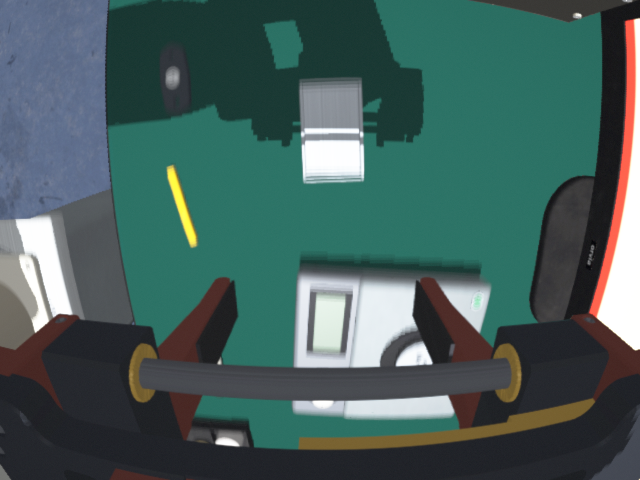

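View pics/w2.png

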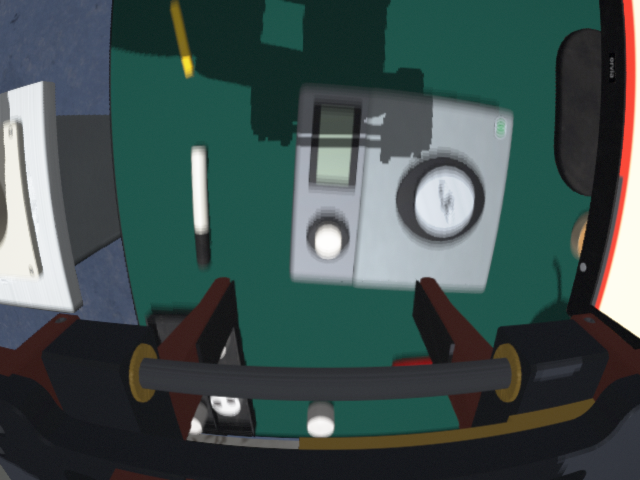

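```bash
cat > c.py <<'E'
from h import *
np.set_printoptions(precision=1,suppress=True)
W=shot("wrist","w4.png");o=get_obs();print(o["ee_pos"],o["orientation"])
m=mark_of(W,"pan_mid")[0];print(m,at_z(W,*m["location"],28))
hsv=cv2.cvtColor(W["color"],cv2.COLOR_RGB2HSV)
mask=((hsv[...,1]<90)&(hsv[...,2]>60)).astype(np.uint8)
r,c=map(int,m["location"]);b=np.zeros_like(mask);b[max(r-75,0):r+75,c-60:c+60]=1;mask*=b
n,l,s,_=cv2.connectedComponentsWithStats(mask);i=1+np.argmax(s[1:,4]);print(s[i])
cn=max(cv2.findContours((l==i).astype(np.uint8),0,2)[0],key=cv2.contourArea)[:,0]
P=np.array([at_z(W,y,x,34)[:2] for x,y in cn],np.float32)
print(cv2.minAreaRect(P))
E
python3 c.py
```

```text
[509.7 171.8 222.5] [ 3.1 -0.  -0. ]
{'location': [135.3, 333.3], 'p': 0.86} [518.  245.8  28. ]
[ 299   85   66   98 6094]
((516.7843627929688, 247.59283447265625), (59.873565673828125, 91.71360778808594), 1.8934814929962158)
```

>>> {"fn": "move_arm", "kwargs": {"motion": [[2,20,-20,0,0,0.01,87.8],[4,40,-50,0,0,0.02,87.8],[7.4,60,-85,0,0,0.033,87.8],[7.4,74,-120,0,0,0.033,87.8],[7.4,74,-150,0,0,0.033,87.8]]}}

```text
t: 4.55
ee_pos: [517.6, 247.9, 71.0]
orientation: [-3.141, -0.053, -0.001]
ft_force: [0.6, 0.7, 0.1]
width: 87.6
```

```bash
python3 c.py
```

```text
[513.9 245.4  65.7] [ 3.1  0.1 -0. ]
{'location': [268.0, 324.8], 'p': 0.61} [517.7 247.2  28. ]
[  270   193   106   145 14405]
((516.5902709960938, 248.02540588378906), (58.41421127319336, 91.14380645751953), 2.0102434158325195)
```

View pics/w4.png

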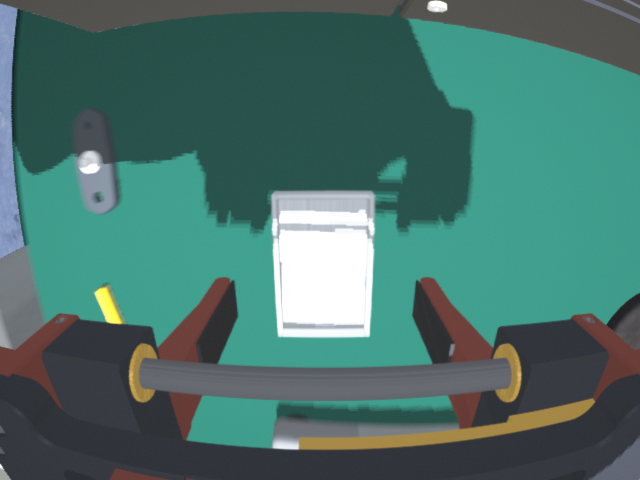

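>>> {"fn": "move_arm", "kwargs": {"motion": [[0,0,-30,0,0,0,87.8],[0,0,-50,0,0,0,87.8],[0,0,-60,0,0,0,87.8],[0,0,-63,0,0,0,87.8],[0,0,-63,0,0,0,70]]}}

```text
t: 5.07
ee_pos: [517.7, 246.8, 10.5]
orientation: [-3.141, -0.052, -0.001]
ft_force: [-0.2, -0.5, -0.8]
width: 83.5
```

>>> {"fn": "move_arm", "kwargs": {"motion": [[0,0,0,0,0,0,40],[0,0,0,0,0,0,40],[0,0,0,0,0,0,40],[0,0,0,0,0,0,40],[0,0,0,0,0,0,40]]}}

```text
t: 5.48
ee_pos: [517.5, 247.7, 10.6]
orientation: [-3.141, -0.054, -0.002]
ft_force: [-1.6, -0.7, 7.3]
width: 57.6
```

>>> {"fn": "move_arm", "kwargs": {"motion": [[0,0,0,0,0,0,40],[0,0,10,0,0,0,40],[0,0,40,0,0,0,40],[0,0,80,0,0,0,40],[0,0,110,0,0,0,40]]}}

```text
t: 5.9
ee_pos: [516.9, 247.5, 121.9]
orientation: [-3.141, -0.054, 0.0]
ft_force: [2.0, 0.1, -0.4]
width: 57.4
```

>>> {"fn": "move_arm", "kwargs": {"motion": [[0,0,5,0,0,0,40],[0,0,5,0,0,0,40]]}}

```text
t: 6.07
ee_pos: [518.4, 248.2, 127.4]
orientation: [-3.139, -0.054, -0.007]
ft_force: [-0.3, 0.5, -2.1]
width: 57.6
```

```bash
cat > d.py <<'E'
from h import *
np.set_printoptions(precision=2,suppress=True)
W=shot("wrist","w5.png");o=get_obs();print(o["t"],o["ee_pos"],o["orientation"],o["ft_force"],o["width"])
for k in("pan_mid","pan_foot","pin","seat","tare_top"):
    for q in mark_of(W,k)[:2]: print(k,round(q["p"],2),np.round(q["location"]))
S=shot("side");T=shot("top")
for k,z in dict(pan_mid=28,pan_foot=0,pin=70,seat=55,tare_top=50).items():
    m=[mark_of(i,k) for i in(S,T)]
    if all(m): a,b=m[0][0],m[1][0];print(k,round(a["p"],2),round(b["p"],2),at_z(S,*a["location"],z),at_z(T,*b["location"],z),tri(S,a["location"],T,b["location"]))
# balance yaw, top view
hsv=cv2.cvtColor(T["color"],cv2.COLOR_RGB2HSV)
p=np.array([proj(T,[584,0,42])]);
for s in(40,60,80):
    mk=((hsv[...,1]<s)&(hsv[...,2]>70)).astype(np.uint8);r,c=map(int,p[0]);b=np.zeros_like(mk);b[r-70:r+70,c-70:c+70]=1;mk*=b
    n,l,st,_=cv2.connectedComponentsWithStats(mk);i=1+np.argmax(st[1:,4])
    cn=max(cv2.findContours((l==i).astype(np.uint8),0,2)[0],key=cv2.contourArea)[:,0]
    print(cv2.minAreaRect(np.array([at_z(T,y,x,42)[:2] for x,y in cn],np.float32)))
E
python3 d.py
```

```text
6.1167 [517.11 247.58 125.41] [-3.14 -0.05 -0.  ] [ 0.64 -0.56 -2.38] 57.77139085597053
pan_mid 0.94 [318. 325.]
pan_foot 0.83 [290. 327.]
tare_top 0.4 [319. 324.]
pan_mid 0.68 0.84 [537.69 495.41  28.  ] [523.8  266.33  28.  ] (array([515.01, 244.32, 136.53]), np.float64(9.560784571597138))
pan_foot 0.64 0.54 [532.37 484.81   0.  ] [533.55 271.58   0.  ] (array([517.92, 249.72, 107.69]), np.float64(3.1859996512089115))
pin 0.88 0.71 [627.78   0.42  70.  ] [617.82  -3.76  70.  ] (array([622.19,  -4.08,  72.03]), np.float64(9.414019347747692))
seat 0.57 0.74 [618.1   -0.79  55.  ] [615.08  -4.06  55.  ] (array([616.09,  -4.12,  56.89]), np.float64(2.7466065165352713))
tare_top 0.4 0.68 [515.11 -11.27  50.  ] [508.47 -44.62  50.  ] (array([509.23, -43.66,  70.62]), np.float64(6.2292589313245035))
((577.4007568359375, 0.343231201171875), (189.38023376464844, 213.62179565429688), 85.86962127685547)
((577.3475952148438, -0.0572357177734375), (190.15863037109375, 214.6775360107422), 85.84268188476562)
((577.5673828125, -0.44954681396484375), (190.98553466796875, 215.11666870117188), 85.91503143310547)
```

>>> {"fn": "move_arm", "kwargs": {"motion": [[11,-35,0,0,0,-0.02,40],[22,-70,0,0,0,-0.04,40],[33,-105,0,0,0,-0.06,40],[44,-140,0,0,0,-0.08,40],[55,-175,0,0,0,-0.105,40]]}}

```text
t: 7.38
ee_pos: [572.4, 71.0, 124.8]
orientation: [-3.14, 0.112, -0.001]
ft_force: [1.2, 0.5, -2.5]
width: 57.6
```

>>> {"fn": "move_arm", "kwargs": {"motion": [[11,-35,0,0,0,0,40],[22,-70,0,0,0,0,40],[33,-105,0,0,0,0,40],[42,-133,0,0,0,0,40],[42,-133,0,0,0,0,40]]}}

```text
t: 7.8
ee_pos: [616.0, -65.5, 125.1]
orientation: [3.138, -0.117, 0.004]
ft_force: [-0.7, -0.4, -0.3]
width: 57.5
```

>>> {"fn": "move_arm", "kwargs": {"motion": [[0,0,0,0,0,0,40]]}}

```text
t: 7.88
ee_pos: [614.2, -62.1, 124.6]
orientation: [-3.139, 0.115, -0.0]
ft_force: [-1.5, -0.1, -1.8]
width: 57.9
```

```bash
python3 b.py w6.png seat pin tare_top balance pan_mid pan_foot
python3 - <<'E'
import cv2
a=cv2.imread("pics/w6.png");cv2.imwrite("pics/w6c.png",cv2.resize(a[60:300,170:490],None,fx=2.5,fy=2.5,interpolation=cv2.INTER_CUBIC))
E
```

```text
[613.7 -60.8 124.5] [-3.1  0.1  0. ] [619.9  18.5 287.6] [[371.6   0.  324.7]
 [  0.  371.6 238.3]
 [  0.    0.    1. ]]
tare_top 0.74 [232. 165.] [502.4 -40.9  50. ]
balance 0.59 [155. 278.] [582.9   0.6   0. ]
balance 0.46 [204.  67.] [374.6 -16.9   0. ]
pan_mid 0.66 [318. 320.] [ 605.5 -126.3   28. ]
pan_foot 0.56 [292. 326.] [ 611.8 -117.1    0. ]
pan_foot 0.27 [319. 324.] [ 607.2 -143.4    0. ]
```

View pics/w6c.png

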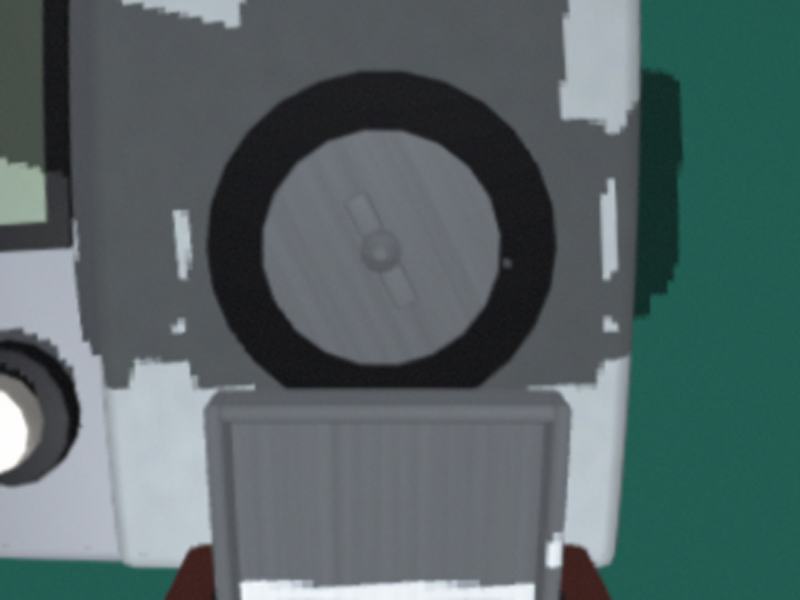

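```bash
cat > e.py <<'E'
from h import *
np.set_printoptions(precision=2,suppress=True)
W=shot("wrist","w7.png")
f=lambda x,y:(60+(y-1)/2.5,170+(x-1)/2.5)
g=cv2.cvtColor(W["color"],cv2.COLOR_RGB2GRAY)
r0,c0=f(381,247);r0,c0=int(r0),int(c0)
mk=((g<60)).astype(np.uint8);b=np.zeros_like(mk);cv2.circle(b,(c0,r0),60,1,-1);mk=((1-mk)*b)
n,l,st,_=cv2.connectedComponentsWithStats(mk);i=l[r0,c0];cn=max(cv2.findContours((l==i).astype(np.uint8),0,2)[0],key=cv2.contourArea)[:,0]
P=np.array([at_z(W,y,x,55)[:2] for x,y in cn],np.float32);print("disc",cv2.minEnclosingCircle(P),cv2.fitEllipse(P))
print("disc hand",at_z(W,*f(381.5,247),55))
a=at_z(W,*f(358,203),62);c=at_z(W,*f(403,297),62);d=(a-c);print("tongue",a,c,(a+c)/2,np.linalg.norm(d),np.degrees(np.arctan2(d[1],d[0]))-90)
print("pin",at_z(W,*f(381,246),70),get_obs()["ee_pos"])
E
python3 e.py
```

```text
disc ((617.7964477539062, -1.0021227598190308), 30.46698570251465) ((617.3170776367188, -1.0260159969329834), (59.228485107421875, 59.43742752075195), 77.58302307128906)
disc hand [616.54   2.34  55.  ]
tongue [611.74  14.02  62.  ] [620.99  -9.72  62.  ] [616.36   2.15  62.  ] 25.476333700451804 21.275443498175846
pin [616.61   3.8   70.  ] [613.88 -59.57 124.73]
```

>>> {"fn": "move_arm", "kwargs": {"motion": [[1,12,0,0,0,0.09,40],[2,24,0,0,0,0.18,40],[3,40,0,0,0,0.27,40],[3.5,54,0,0,0,0.36,40],[3.5,59,0,0,0,0.443,40]]}}

```text
t: 8.7
ee_pos: [617.5, 0.6, 124.7]
orientation: [-3.085, -0.591, -0.0]
ft_force: [0.5, 0.8, -1.1]
width: 57.2
```

>>> {"fn": "move_arm", "kwargs": {"motion": [[0,0,-15,0,0,0,40],[0,0,-30,0,0,0,40],[0,0,-38,0,0,0,40],[0,0,-40,0,0,0,40],[0,0,-40,0,0,0,40]]}}

```text
t: 9.12
ee_pos: [617.0, -1.3, 84.1]
orientation: [-3.087, -0.582, 0.002]
ft_force: [-0.2, -0.6, -2.0]
width: 58.1
```

>>> {"fn": "move_arm", "kwargs": {"motion": [[0,0,0,0,0,0,40],[0,0,0,0,0,0,40],[0,0,0,0,0,0,40]]}}

```text
t: 9.37
ee_pos: [618.1, -1.6, 85.5]
orientation: [3.087, 0.581, 0.002]
ft_force: [0.2, -0.6, -1.5]
width: 58.2
```

Run:
```python
from h import *
np.set_printoptions(precision=2,suppress=True)
a=[]
for n in("side","side","top"):
    im=shot(n,n+"9.png");o=get_obs();a.append(np.r_[o["ee_pos"],o["ft_force"],o["orientation"]])
    for k,z in (("pan_mid",103),("pan_foot",75)):
        q=mark_of(im,k)[:1]
        if q:print(n,k,q[0]["p"],at_z(im,*q[0]["location"],z))
print(np.array(a),o["t"])
```

```text
side pan_mid 0.75 [626.69  -5.98 103.  ]
side pan_foot 0.66 [623.87 -18.39  75.  ]
side pan_mid 0.61 [618.86 -14.84 103.  ]
side pan_foot 0.86 [620.22  -8.99  75.  ]
[[617.98  -1.65  85.37  -0.39   0.98  -1.09   3.09   0.58   0.  ]
 [617.71  -1.59  85.05   0.35   0.3   -1.85   3.09   0.58   0.  ]
 [617.55  -1.55  84.78  -0.79  -0.17  -1.29   3.09   0.58   0.  ]] 9.7167
```

>>> {"fn": "move_arm", "kwargs": {"motion": [[0,0,-2,0,0,0,40],[0,0,-4,0,0,0,40],[0,0,-6,0,0,0,40],[0,0,-7.5,0,0,0,40],[0,0,-7.5,0,0,0,40]]}}

```text
t: 10.23
ee_pos: [617.2, -1.5, 76.6]
orientation: [-3.087, -0.582, 0.001]
ft_force: [-0.6, 0.3, -2.0]
width: 57.6
```

>>> {"fn": "move_arm", "kwargs": {"motion": [[0,0,0,0,0,0,40],[0,0,0,0,0,0,40]]}}

```text
t: 10.4
ee_pos: [617.5, -1.5, 77.2]
orientation: [-3.087, -0.582, 0.0]
ft_force: [-0.1, 0.6, -0.8]
width: 58.0
```

>>> {"fn": "move_arm", "kwargs": {"motion": [[0,0,-1.5,0,0,0,40],[0,0,-3,0,0,0,40],[0,0,-4,0,0,0,40],[0,0,-4,0,0,0,40]]}}

```text
t: 10.73
ee_pos: [617.3, -1.5, 72.9]
orientation: [-3.087, -0.582, 0.001]
ft_force: [-0.3, 0.6, -1.9]
width: 58.1
```

>>> {"fn": "move_arm", "kwargs": {"motion": [[0,0,-1,0,0,0,40],[0,0,-2,0,0,0,40],[0,0,-3,0,0,0,40],[0,0,-3,0,0,0,40],[0,0,-3,0,0,0,40]]}}

```text
t: 11.15
ee_pos: [617.4, -1.5, 70.1]
orientation: [-3.087, -0.582, 0.0]
ft_force: [-0.5, -0.2, -1.9]
width: 57.9
```

>>> {"fn": "move_arm", "kwargs": {"motion": [[0,0,-1,0,0,0,40],[0,0,-2,0,0,0,40],[0,0,-3,0,0,0,40],[0,0,-4,0,0,0,40],[0,0,-4,0,0,0,40]]}}

```text
t: 11.57
ee_pos: [617.4, -1.5, 65.9]
orientation: [-3.087, -0.582, 0.001]
ft_force: [-0.5, -0.4, -1.3]
width: 57.7
```

>>> {"fn": "move_arm", "kwargs": {"motion": [[0,0,-0.7,0,0,0,40],[0,0,-1.4,0,0,0,40],[0,0,-1.8,0,0,0,40],[0,0,-1.8,0,0,0,40],[0,0,-1.8,0,0,0,40]]}}

```text
t: 11.98
ee_pos: [617.5, -1.5, 64.6]
orientation: [3.087, 0.582, 0.0]
ft_force: [-0.9, 0.4, 0.7]
width: 57.9
```

>>> {"fn": "move_arm", "kwargs": {"motion": [[0,0,0,0,0,0,65],[0,0,0,0,0,0,75],[0,0,0,0,0,0,87.8],[0,0,0,0,0,0,87.8],[0,0,0,0,0,0,87.8]]}}

```text
t: 12.4
ee_pos: [617.6, -1.5, 64.4]
orientation: [3.087, 0.582, 0.0]
ft_force: [0.7, 0.1, 0.6]
width: 86.2
```

>>> {"fn": "move_arm", "kwargs": {"motion": [[0,0,5,0,0,0,87.8],[0,0,20,0,0,0,87.8],[0,0,40,0,0,0,87.8],[0,0,60,0,0,0,87.8],[0,0,80,0,0,0,87.8]]}}

```text
t: 12.82
ee_pos: [617.4, -1.5, 145.4]
orientation: [-3.087, -0.582, 0.0]
ft_force: [0.5, 0.2, -0.1]
width: 87.7
```

>>> {"fn": "move_arm", "kwargs": {"motion": [[-22,-20,0,0,0,-0.09,0],[-44,-40,0,0,0,-0.18,0],[-66,-60,0,0,0,-0.27,0],[-88,-80,0,0,0,-0.36,0],[-109.5,-98.5,0,0,0,-0.443,0]]}}

```text
t: 13.23
ee_pos: [507.0, -100.8, 144.9]
orientation: [3.139, -0.117, 0.001]
ft_force: [0.6, -0.2, -1.2]
width: 57.9
```

>>> {"fn": "move_arm", "kwargs": {"motion": [[0,0,0,0,0,0,0],[0,0,0,0,0,0,0],[0,0,0,0,0,0,0],[0,0,0,0,0,0,0]]}}

```text
t: 13.57
ee_pos: [509.2, -99.6, 144.7]
orientation: [3.14, -0.108, 0.002]
ft_force: [-0.6, -0.2, -0.3]
width: 31.3
```

```bash
python3 b.py w10.png tare_top seat pan_mid pan_foot
python3 - <<'E'
from h import *
np.set_printoptions(precision=2,suppress=True)
S=shot("side","s10.png");T=shot("top");W=shot("wrist")
M={}
for n,im in(("S",S),("T",T),("W",W)):
    q=mark_of(im,"tare_top")[:2]
    M[n]=q and q[0]["location"];print(n,q)
if M["S"] and M["W"]:print(tri(S,M["S"],W,M["W"]))
if M["T"] and M["W"]:print(tri(T,M["T"],W,M["W"]))
for im in(S,T,W):
    for k,z in(("pan_mid",82.6),("pan_foot",54.6)):
        q=mark_of(im,k)[:1]
        if q:print(k,q[0]["p"],at_z(im,*q[0]["location"],z))
s=cv2.imread("pics/s10.png")[200:310,270:450];w=cv2.imread("pics/w10.png")
cv2.imwrite("pics/v10.png",cv2.vconcat([cv2.resize(s,(640,391),interpolation=cv2.INTER_CUBIC)[:240*391//391*1+60],w[20:300]]))
E
```

```text
[509.1 -99.5 144.6] [ 3.1 -0.1  0. ] [514.4 -19.  307.7] [[371.6   0.  324.7]
 [  0.  371.6 238.3]
 [  0.    0.    1. ]]
tare_top 0.64 [157. 314.] [506.6 -38.4  50. ]
pan_mid 0.76 [ 98. 488.] [644.9   2.   28. ]
pan_foot 0.88 [ 96. 472.] [642.9   5.5   0. ]
S [{'location': [251.6, 329.4], 'p': 0.68}]
T [{'location': [231.7, 333.3], 'p': 0.57}]
W [{'location': [156.4, 319.4], 'p': 0.68}]
(array([508.  , -36.68,  72.14]), np.float64(2.5800805639708155))
(array([508.87, -40.27,  38.69]), np.float64(1.970018855260666))
pan_mid 0.88 [625.16 -10.94  82.6 ]
pan_foot 0.9 [616.4   -8.29  54.6 ]
pan_mid 0.72 [614.88   3.51  82.6 ]
pan_foot 0.84 [626.7   -3.94  54.6 ]
pan_mid 0.71 [617.89  -2.34  82.6 ]
pan_foot 0.69 [618.35  -2.    54.6 ]
```

View pics/v10.png

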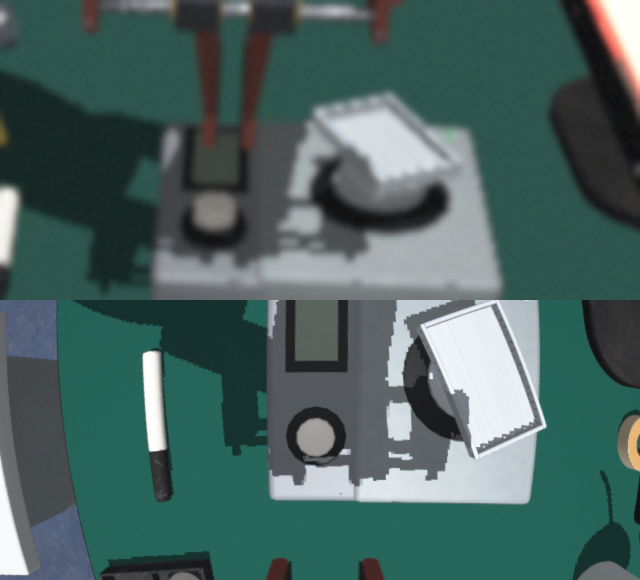

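>>> {"fn": "move_arm", "kwargs": {"motion": [[-0.2,15,-15,0,0,0,0],[-0.4,35,-35,0,0,0,0],[-0.5,52,-60,0,0,0,0],[-0.5,60.5,-74,0,0,0,0],[-0.5,60.5,-79,0,0,0,0]]}}

```text
t: 14.83
ee_pos: [505.9, -38.1, 63.4]
orientation: [-3.139, 0.108, 0.006]
ft_force: [0.5, -0.4, 0.3]
width: 0.3
```

>>> {"fn": "move_arm", "kwargs": {"motion": [[0,0,0,0,0,0,0],[0,0,-2,0,0,0,0],[0,0,-4,0,0,0,0],[0,0,-5,0,0,0,0],[0,0,-5,0,0,0,0]]}}

```text
t: 15.25
ee_pos: [508.3, -40.2, 61.1]
orientation: [3.139, -0.112, 0.003]
ft_force: [0.6, -1.6, 2.3]
width: 0.6
```

Run:
```python
from h import *
np.set_printoptions(precision=2,suppress=True)
S=shot("side","s11.png");o=get_obs();print(o["t"],o["ee_pos"],o["ft_force"],o["width"],proj(S,o["ee_pos"]))
w=shot("wrist","w11.png")
a=cv2.resize(cv2.imread("pics/s11.png")[200:300,270:430],(640,400),interpolation=cv2.INTER_CUBIC);b=cv2.imread("pics/w11.png")[230:430]
cv2.imwrite("pics/v11.png",cv2.vconcat([a,b]))
```

```text
15.3 [508.27 -40.14  61.11] [ 0.39 -1.23  2.25] 0.5108177001231 [np.float64(256.66160242606617), np.float64(330.00453514235204)]
```

View pics/v11.png

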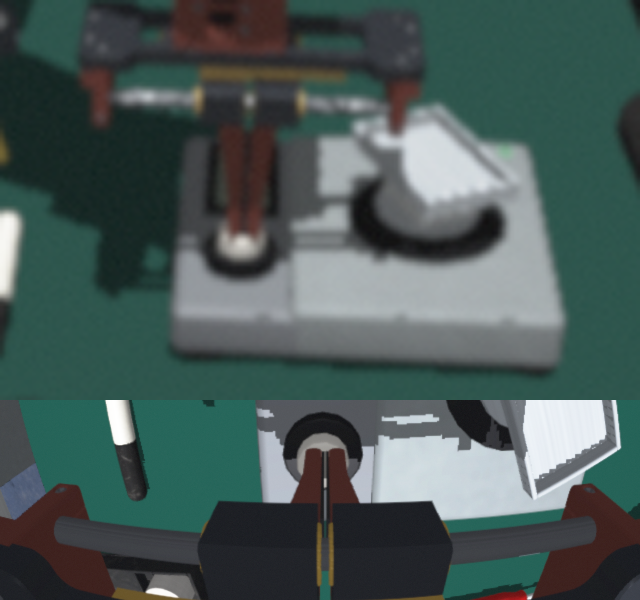

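>>> {"fn": "move_arm", "kwargs": {"motion": [[0,0,-1,0,0,0,0],[0,0,-2,0,0,0,0],[0,0,-3,0,0,0,0],[0,0,-4,0,0,0,0],[0,0,-4,0,0,0,0]]}}

```text
t: 15.77
ee_pos: [508.1, -39.7, 56.4]
orientation: [3.139, -0.111, 0.002]
ft_force: [1.9, -3.2, 4.5]
width: 0.4
```

>>> {"fn": "move_arm", "kwargs": {"motion": [[0,0,-0.5,0,0,0,0],[0,0,-1,0,0,0,0],[0,0,-1,0,0,0,0]]}}

```text
t: 16.02
ee_pos: [508.0, -39.6, 55.5]
orientation: [3.14, -0.111, 0.001]
ft_force: [2.3, -2.8, 4.5]
width: 0.8
```

>>> {"fn": "move_arm", "kwargs": {"motion": [[0,0,-0.5,0,0,0,0],[0,0,-1,0,0,0,0],[0,0,-1,0,0,0,0]]}}

```text
t: 16.27
ee_pos: [507.9, -39.5, 54.5]
orientation: [3.14, -0.111, 0.001]
ft_force: [3.4, -2.8, 5.3]
width: 0.8
```

>>> {"fn": "move_arm", "kwargs": {"motion": [[0,0,-0.5,0,0,0,0],[0,0,-0.5,0,0,0,0]]}}

```text
t: 16.43
ee_pos: [507.9, -39.5, 54.0]
orientation: [3.14, -0.111, 0.001]
ft_force: [2.9, -2.8, 6.1]
width: 0.2
```

>>> {"fn": "move_arm", "kwargs": {"motion": [[0,0,-0.5,0,0,0,0],[0,0,-0.5,0,0,0,0]]}}

```text
t: 16.6
ee_pos: [507.9, -39.6, 53.5]
orientation: [3.14, -0.111, 0.001]
ft_force: [3.6, -2.3, 6.7]
width: 0.0
```

>>> {"fn": "move_arm", "kwargs": {"motion": [[0,0,-0.4,0,0,0,0],[0,0,-0.4,0,0,0,0]]}}

```text
t: 16.77
ee_pos: [507.9, -39.5, 53.3]
orientation: [3.14, -0.111, 0.001]
ft_force: [2.3, -2.0, 8.1]
width: 0.5
```

>>> {"fn": "move_arm", "kwargs": {"motion": [[0,0,-0.3,0,0,0,0],[0,0,-0.3,0,0,0,0],[0,0,-0.3,0,0,0,0]]}}

```text
t: 17.02
ee_pos: [508.0, -39.6, 53.3]
orientation: [3.14, -0.111, 0.002]
ft_force: [1.9, -2.0, 10.9]
width: 0.8
```

>>> {"fn": "move_arm", "kwargs": {"motion": [[0,0,0,0,0,0,0],[0,0,0,0,0,0,0],[0,0,0,0,0,0,0],[0,0,0,0,0,0,0],[0,0,0,0,0,0,0]]}}

```text
t: 17.43
ee_pos: [508.0, -39.5, 53.2]
orientation: [3.14, -0.111, 0.001]
ft_force: [1.4, -2.6, 11.0]
width: 0.8
```

>>> {"fn": "move_arm", "kwargs": {"motion": [[0,0,0,0,0,0,0],[0,0,0,0,0,0,0],[0,0,0,0,0,0,0],[0,0,0,0,0,0,0],[0,0,0,0,0,0,0]]}}

```text
t: 17.85
ee_pos: [508.0, -39.5, 53.3]
orientation: [3.14, -0.111, 0.002]
ft_force: [0.9, -2.5, 11.5]
width: 0.8
```

>>> {"fn": "move_arm", "kwargs": {"motion": [[0,0,0,0,0,0,0],[0,0,0,0,0,0,0],[0,0,0,0,0,0,0],[0,0,0,0,0,0,0],[0,0,0,0,0,0,0]]}}

```text
t: 18.27
ee_pos: [508.0, -39.6, 53.2]
orientation: [3.14, -0.111, 0.001]
ft_force: [1.9, -2.4, 10.7]
width: 0.2
```

>>> {"fn": "move_arm", "kwargs": {"motion": [[0,0,2,0,0,0,0],[0,0,6,0,0,0,0],[0,0,15,0,0,0,0],[0,0,45,0,0,0,0],[0,0,80,0,0,0,0]]}}

```text
t: 18.68
ee_pos: [504.1, -38.9, 131.5]
orientation: [-3.139, 0.111, 0.013]
ft_force: [0.9, 0.0, 0.4]
width: 0.5
```

>>> {"fn": "move_arm", "kwargs": {"motion": [[-2,-37,0,0,0,0,87.8],[-4,-74,0,0,0,0,87.8],[-6,-111,0,0,0,0,87.8],[-8,-148,0,0,0,0,87.8],[-10,-185,0,0,0,0,87.8]]}}

```text
t: 19.1
ee_pos: [495.8, -225.1, 132.5]
orientation: [-3.138, 0.11, 0.004]
ft_force: [0.3, 0.1, 0.1]
width: 30.4
```

>>> {"fn": "move_arm", "kwargs": {"motion": [[-2,-37,0,0,0,0,87.8],[-4,-74,0,0,0,0,87.8],[-4,-78,0,0,0,0,87.8],[-4,-78,0,0,0,0,87.8],[-4,-78,0,0,0,0,87.8]]}}

```text
t: 19.52
ee_pos: [492.3, -301.4, 132.1]
orientation: [-3.138, 0.112, 0.004]
ft_force: [0.1, 0.1, -1.1]
width: 63.6
```

>>> {"fn": "move_arm", "kwargs": {"motion": [[0,0,0,0,0,0,87.8],[0,0,0,0,0,0,87.8],[0,0,0,0,0,0,87.8]]}}

```text
t: 19.77
ee_pos: [493.5, -301.0, 132.6]
orientation: [-3.139, 0.108, 0.001]
ft_force: [0.7, -0.2, 1.0]
width: 83.5
```

```bash
python3 b.py w12.png sample_mid
python3 - <<'E'
from h import *
W=shot("wrist","w12.png");q=mark_of(W,"sample_mid")[0]
hsv=cv2.cvtColor(W["color"],cv2.COLOR_RGB2HSV);r,c=map(int,q["location"])
mk=((hsv[...,1]<90)&(hsv[...,2]>50)).astype(np.uint8);b=np.zeros_like(mk);b[r-55:r+55,c-55:c+55]=1;mk*=b
n,l,st,_=cv2.connectedComponentsWithStats(mk);i=l[r,c];cn=max(cv2.findContours((l==i).astype(np.uint8),0,2)[0],key=cv2.contourArea)[:,0]
P=np.array([at_z(W,y,x,32)[:2] for x,y in cn],np.float32);print(q,st[i],cv2.minEnclosingCircle(P),cv2.fitEllipse(P),get_obs()["ee_pos"])
E
```

```text
[ 493.7 -301.3  132.7] [-3.1  0.1  0. ] [ 499.  -220.5  295.7] [[371.6   0.  324.7]
 [  0.  371.6 238.3]
 [  0.    0.    1. ]]
sample_mid 0.66 [234. 329.] [ 496.8 -302.    16. ]
{'location': [235.6, 329.4], 'p': 0.86} [ 306  206   50   58 2278] ((497.7362976074219, -299.1037902832031), 22.163190841674805) ((497.9622497558594, -299.2351989746094), (36.48474884033203, 44.258697509765625), 179.40899658203125) [ 493.67319294 -301.94325754  132.73471225]
```

View pics/w12.png

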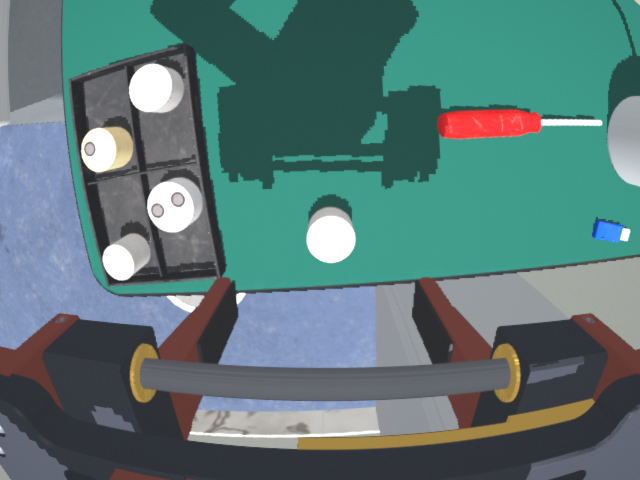

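>>> {"fn": "move_arm", "kwargs": {"motion": [[2,0,-30,0,0,0,87.8],[4.2,-0.5,-65,0,0,0,87.8],[4.2,-0.5,-95,0,0,0,87.8],[4.2,-0.5,-115,0,0,0,87.8],[4.2,-0.5,-121.5,0,0,0,87.8]]}}

```text
t: 20.38
ee_pos: [495.9, -301.6, 8.0]
orientation: [-3.137, 0.11, 0.007]
ft_force: [-0.4, 0.1, 0.3]
width: 87.8
```

>>> {"fn": "move_arm", "kwargs": {"motion": [[0,0,0,0,0,0,60],[0,0,0,0,0,0,20],[0,0,0,0,0,0,20],[0,0,0,0,0,0,20],[0,0,0,0,0,0,20]]}}

```text
t: 20.8
ee_pos: [498.6, -303.6, 12.6]
orientation: [3.138, -0.111, 0.003]
ft_force: [0.0, -0.6, -0.3]
width: 57.9
```

>>> {"fn": "move_arm", "kwargs": {"motion": [[0,0,0,0,0,0,20],[0,0,0,0,0,0,20],[0,0,0,0,0,0,20],[0,0,0,0,0,0,20],[0,0,0,0,0,0,20]]}}

```text
t: 21.22
ee_pos: [497.9, -303.1, 11.5]
orientation: [3.139, -0.111, 0.001]
ft_force: [0.0, 0.3, 3.8]
width: 35.9
```

>>> {"fn": "move_arm", "kwargs": {"motion": [[0,0,8,0,0,0,20],[0,0,30,0,0,0,20],[0,0,65,0,0,0,20],[0,0,95,0,0,0,20],[0,0,120,0,0,0,20]]}}

```text
t: 21.63
ee_pos: [497.6, -303.0, 133.1]
orientation: [3.14, -0.111, 0.0]
ft_force: [0.7, -0.3, -2.4]
width: 35.6
```

>>> {"fn": "move_arm", "kwargs": {"motion": [[12,30,5,0,0,-0.1,20],[24,60,10,0,0,-0.2,20],[36,90,10,0,0,-0.32,20],[48,120,10,0,0,-0.44,20],[60,150,10,0,0,-0.56,20]]}}

```text
t: 22.05
ee_pos: [557.6, -151.6, 141.4]
orientation: [2.984, -0.984, -0.001]
ft_force: [-0.5, 0.1, -2.7]
width: 36.1
```

>>> {"fn": "move_arm", "kwargs": {"motion": [[15,37,0,0,0,-0.12,20],[30,74,0,0,0,-0.24,20],[44,110,0,0,0,-0.36,20],[56,140,0,0,0,-0.48,20],[59.8,151.5,0,0,0,-0.568,20]]}}

```text
t: 22.47
ee_pos: [618.6, 2.6, 141.3]
orientation: [-2.59, 1.776, 0.0]
ft_force: [-0.4, -0.0, -2.7]
width: 35.9
```

>>> {"fn": "move_arm", "kwargs": {"motion": [[0,0,0,0,0,0,20],[0,0,0,0,0,0,20],[0,0,0,0,0,0,20]]}}

```text
t: 22.72
ee_pos: [616.7, -2.2, 140.9]
orientation: [2.595, -1.769, -0.001]
ft_force: [0.2, 0.2, -1.9]
width: 35.9
```

Run:
```python
from h import *
np.set_printoptions(precision=2,suppress=True)
W=shot("wrist","w13.png");o=get_obs();print(o["t"],o["ee_pos"],o["orientation"],o["ft_force"],o["width"])
from math import *
h=0.371
for z,L,B in((88.6,45,29),):
    for a,b in((1,1),(1,-1),(-1,-1),(-1,1)):
        x=617.5+a*B*cos(h)-b*L*sin(h);y=-1.2+a*B*sin(h)+b*L*cos(h);r,c=proj(W,[x,y,z]);cv2.circle(W["color"],(int(c),int(r)),4,(255,0,255),1)
cv2.imwrite("pics/w13.png",cv2.cvtColor(W["color"],cv2.COLOR_RGB2BGR))
```

```text
22.7667 [616.75  -2.58 140.97] [ 2.59 -1.77 -0.  ] [-0.37  0.46 -4.11] 36.034862984174644
```

View pics/w13.png

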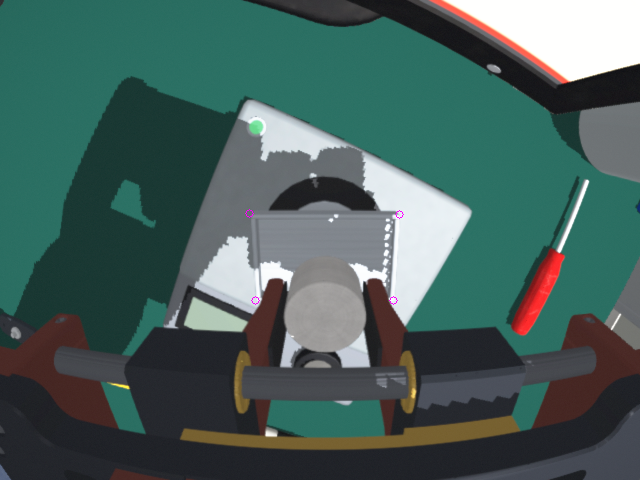

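>>> {"fn": "move_arm", "kwargs": {"motion": [[0,0,-12,0,0,0,20],[0,0,-25,0,0,0,20],[0,0,-36,0,0,0,20],[0,0,-44,0,0,0,20],[0,0,-47,0,0,0,20]]}}

```text
t: 23.18
ee_pos: [616.0, -1.9, 91.6]
orientation: [2.592, -1.771, -0.005]
ft_force: [-0.1, -1.1, -3.3]
width: 35.8
```

>>> {"fn": "move_arm", "kwargs": {"motion": [[0,0,-0.5,0,0,0,20],[0,0,-1.5,0,0,0,20],[0,0,-2.5,0,0,0,20],[0,0,-3,0,0,0,20],[0,0,-3,0,0,0,20]]}}

```text
t: 23.6
ee_pos: [617.8, -1.5, 91.5]
orientation: [-2.594, 1.772, -0.001]
ft_force: [0.3, 0.3, -3.7]
width: 36.5
```

>>> {"fn": "move_arm", "kwargs": {"motion": [[0,0,-0.4,0,0,0,20],[0,0,-0.8,0,0,0,20],[0,0,-0.8,0,0,0,20]]}}

```text
t: 23.85
ee_pos: [617.8, -1.5, 90.6]
orientation: [-2.594, 1.772, -0.001]
ft_force: [-0.5, -0.2, -1.9]
width: 36.1
```

>>> {"fn": "move_arm", "kwargs": {"motion": [[0,0,-0.3,0,0,0,20],[0,0,-0.6,0,0,0,20],[0,0,-0.6,0,0,0,20],[0,0,-0.6,0,0,0,20]]}}

```text
t: 24.18
ee_pos: [617.8, -1.5, 90.1]
orientation: [-2.594, 1.772, -0.001]
ft_force: [0.7, 0.3, 0.5]
width: 36.6
```

>>> {"fn": "move_arm", "kwargs": {"motion": [[0,0,0,0,0,0,40],[0,0,0,0,0,0,46],[0,0,0,0,0,0,52],[0,0,0,0,0,0,52],[0,0,0,0,0,0,52]]}}

```text
t: 24.6
ee_pos: [617.5, -1.6, 89.8]
orientation: [-2.594, 1.772, -0.0]
ft_force: [0.1, -0.4, 0.4]
width: 52.2
```

>>> {"fn": "move_arm", "kwargs": {"motion": [[0,0,5,0,0,0,52],[0,0,20,0,0,0,52],[0,0,50,0,0,0,52],[0,0,85,0,0,0,52],[0,0,120,0,0,0,52]]}}

```text
t: 25.02
ee_pos: [616.9, -1.5, 210.9]
orientation: [2.594, -1.771, -0.002]
ft_force: [0.9, 0.2, -0.8]
width: 52.0
```

>>> {"fn": "move_arm", "kwargs": {"motion": [[-20,-20,0,0,0,0,87.8],[-40,-50,0,0,0,0,87.8],[-50,-80,0,0,0,0,87.8],[-50,-110,0,0,0,0,87.8],[-50,-110,0,0,0,0,87.8]]}}

```text
t: 25.43
ee_pos: [567.1, -115.5, 210.6]
orientation: [2.591, -1.776, 0.003]
ft_force: [0.3, 0.0, 0.3]
width: 82.1
```

Run:
```python
from h import *
np.set_printoptions(precision=2,suppress=True)
W=shot("wrist","w14.png");S=shot("side","s14.png");o=get_obs();print(o["t"],o["ee_pos"],o["ft_force"])
for n,im in(("W",W),("S",S)):
    for k,z in(("sample_mid",95),("pan_mid",82.2),("tare_top",61.5)):
        for q in mark_of(im,k)[:1]: print(n,k,q["p"],at_z(im,*q["location"],z))
a=cv2.resize(cv2.imread("pics/s14.png")[200:300,270:430],(480,300),interpolation=cv2.INTER_CUBIC);b=cv2.resize(cv2.imread("pics/w14.png"),(400,300))
cv2.imwrite("pics/v14.png",cv2.vconcat([a,cv2.copyMakeBorder(b,0,0,0,80,0)]))
```

```text
25.5333 [ 567.52 -112.33  210.22] [-0.3  -0.19  0.06]
W sample_mid 0.66 [616.6   0.3  95. ]
W tare_top 0.63 [508.06 -40.65  61.5 ]
S pan_mid 0.95 [614.69  -4.71  82.2 ]
S tare_top 0.63 [514.78 -31.5   61.5 ]
```

View pics/v14.png

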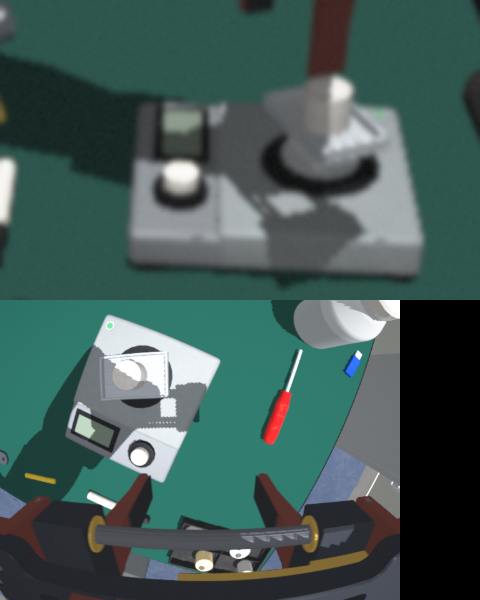

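Pan seated, sample upright in the middle of it, tare key back up, and the marker and stick undisturbed. Handing in.

```bash
python3 -c "
from workcell import *
print(close_job())"
```

```text
the job is handed in; nothing more can be done
None
```

The job is done and handed in at about 25.5 s of robot time: the pan is on the carrier, the balance is tared, and the sample stands upright in the pan.

- **Pan:** I did not find the tongue by feel. It showed clearly in the wrist camera, about 0.37 rad from the world y axis, so I turned the pan to match before lowering it. The foot dropped straight over the tongue with no resistance until home height, so no turning under pressure was needed. I then let go.
- **Tare key:** I pressed it until its position stopped changing, held it about 1.3 s at about 11 N, then released it. That was before the sample went in, and I did not touch the key again.
- **Sample:** I set it down near the centre of the pan. The wrist force changed by only about 3–4 N on contact, and then I let go.

**Last checks:** the final side and wrist pictures show the pan in its home position, the sample upright inside it, the key back up and the arm clear. The rim corners matched the computed home position just before the sample went in. The final pictures show the marker and stick in place; the flat key is barely in view, but the arm never touched it.

**What disagreed or could not be checked:**
- The carrier and key travel could not be read directly. I judged both from force and position.
- The networks' marks for the tare key and pan from the side and top cameras were off by up to 10–20 mm. I relied on the wrist camera instead, and its readings agreed with each other once the arm had settled.

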